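# Set the slice stop and ready the bread knife

## Task

Get the slicing board ready for the first cut: first swing the clamp lever fully over to free the stop, then slide the stop until its red pointer is level with the yellow marker, and swing the lever fully back to lock it there. Then draw the red-handled knife out of the knife block and finish while still holding it, raised a good 4 cm clear above the middle of the loaf, blade level, cutting edge down and square across the loaf, handle on the robot's side. Leave the loaf, the other knife and everything else on the table where they are.

Things in the scene. Friction and masses are not known exactly. Their poses are not given: they have to be found in the camera images.
- board: Wooden slicing board, fixed, 260 mm (its x, from -150 to +110) by 420 mm (its y), 20 mm thick; origin on the table under it; z up, x roughly away from the robot. An aluminium rail runs along its y on the near side (at x = -100 mm), its top 32 mm above the table, a white scale strip beside it.
- stop (a joint): Slide of the grey stop carriage on the rail, in m: 0 at the -y end, growing to the board's +y (to the loaf), at most 0.125. Carriage 46 (x) by 50 mm (y), top 54 mm above the table. On its +y side an aluminium stop plate, 6 mm thick, 104 mm high over the board from 80 to 190 mm in +x from the rail, 60 mm high nearer it. Drags with 3 to 4 N; even locked it can be nudged.
- stop_pointer (a point): Tip of the red pointer on the near (-x) side of the stop carriage, at the middle of the carriage in y, 36 mm from the rail's centre line in -x, 27 mm above the table.
- marker: Yellow marker clip fixed on the board beside the scale strip, 22 by 12 mm, 10 mm high, its place along the rail changes; origin at the centre of its underside (20 mm above the table), axes parallel to the board's. The stop is at the mark when the pointer tip has the same board y as this origin.
- clamp_lever (a joint): Clamp lever on the stop carriage, in rad: 0 = locked (leans 0.6 rad from vertical to the board's -x, towards the robot), 1.2 = fully open (leans 0.6 rad to +x). Its hinge runs along the board's y; it stays where it is left; 3 to 4 N along the arc at the knob move it all the way.
- lever_knob (a point): Centre of the lever's black knob, a cylinder 20 mm across and 24 mm long lying along the board's y, flat ends. Pinch its ends from above: it turns between the fingers while the lever swings, and it is also the handle for sliding the stop. 65 mm from the hinge; 116 to 127 mm above the table as it swings.
- lever_pivot (a point): Point on the lever's hinge axis, above the rail's centre line, 62 mm above the table; moves with the stop.
- loaf: Loose brown loaf of bread lying on the board, 108 mm (its x) by 194 mm (its y, along the board's y), 95 mm high; origin at the centre of its underside, 20 mm above the table; x roughly as the board's x.
- knife_block: Dark wooden knife block, fixed, 160 mm wide (its y); origin at the centre of its underside. Two slots 76 mm apart slope at 45 degrees, mouths to the block's -x (towards the robot) and up, at x = -50 mm, z = 150 mm, y = -38 and +38 mm. Slots 8 mm wide and 34 mm high. The block's slanted top reaches about 182 mm high.
- red_knife: Knife of about 140 g: red handle 115 mm long, 20 thick (y), 26 high (z), flat sides; straight steel blade 160 mm long, 28 high, 3 thick. Origin where handle and blade meet, mid-section; x to the tip, z from edge to spine. Starts in either slot, blade wholly in, handle out at 45 deg up towards the robot; draw it 165 mm along its -x to clear. Balances near the origin.
- red_knife_handle (a point): Good grip point in the handle of the red knife, 55 mm behind its origin (mid-handle). The neighbouring handle is 76 mm away: do not open wide. A hand tilted some 30 degrees towards square to the handle (fingertips nearer the robot than the wrist) needs little tilt the other way once the knife is level.
- red_knife_edge (a point): Middle of the red knife's cutting edge, 75 mm ahead of its origin and 14 mm below it.
- black_knife: The same knife with a black handle, in the other slot: leave it there.
- ramekin: Small red dish, 80 mm across, 45 mm high, origin under its centre. Bystander.
- glass: Clear drinking glass, 72 mm across, 120 mm high, origin under its centre. Bystander.
- oil_bottle: Green oil bottle, 60 mm across, 210 mm high, origin under its centre. Bystander.
- butter_tin: Shallow tin, 150 by 200 mm, 35 mm high, with a block of butter in it up to 43 mm; origin under its centre. Bystander.
- jam_jar: Amber jam jar, 68 mm across, 90 mm high, origin under its centre. Bystander.

How it is judged:
By the outcome, as a careful person would: the job done as asked, in the order asked, and still so for the second after the job is handed in, while the arm keeps its last pose, push and grip.
It also fails if it takes over 62 s, if anything falls off the work surface, if the arm or the gripper's body presses on something with over 40 N, if the wrist force passes 120 N, or if a joint passes its speed limit or range.

## Robot

A 6-joint arm with a two-finger parallel gripper is mounted at the origin on the work surface. World frame = base frame: x ahead of the robot, y to its left, z up, the work surface at z = 0. Lengths are in m, angles in rad, forces in N, time in s.
With the tool pointing down it reaches from about 0.35 to 0.85 m from the base axis. Payload 8.1 kg.
Tool frame: the origin (TCP) lies on the centre line of the jaws, within the pads' length; the fingertips stand 17 mm ahead of it and the grasp point (between the pads) lies 2 mm behind it; x points along the fingers, z is the direction in which the jaws open and shut, and the axes are right-handed (so a half turn about x gives the same grasp; the last joint's range is limited). The gripper opens to 93 mm and grips with 3 to 60 N. Pads are 15 mm wide; open, the fingers measure 128 mm over their backs; the gripper's body (75 mm by 188 mm) begins 65 mm behind the grasp point.
Start: joints at [1.239, 0.13, 1.488, -0, 1.523, -0.085], TCP at [0.147, 0.582, 0.212] pointing down, gripper open.
Joint ranges: [-2.96, 2.96], [-0.89, 2.26], [0.02, 2.5], [-1.34, 4.48], [0, 2.73], [-2.66, 2.66]. Speed limits (rad/s): [2.39, 2.39, 2.79, 3.14, 3.14, 3.14].

## Interface

Orientations are given as a rotation vector (axis times angle).
In Python, from plant import telemetry, optics, workorder gives the robot as it stands.
- The arm moves only by the shell command python3 -m inch 'ROWS' [FORCE]. ROWS is JSON, a list that holds one entry, the list of rows, each a list of 7 numbers: the shift along the tool's x, y, z in m, then the turn, a rotation vector about the tool's x, y, z in rad, then the opening, from 0 (shut) to 1 (fully open). In form: [[[tx, ty, tz, ax, ay, az, grip], ...]]. A call has 1 to 20 rows; each row shifts and turns the pose as measured when the row begins, along the tool's axes as they then stand; what a row does not reach is not made up. A row lasts 1/10 s, in which the tool goes at most 50 mm and 8.59 degrees, less where a joint would pass 70% of its speed; a pose out of reach is approached as far as the arm can. A call is refused whole if a number of a shift passes 0.05 or a number of a turn 0.15, either way. A call with a gripper value outside its range is refused whole. The fingers move at their own pace and stop on an object; FORCE is the grip in N (left out, the last holds). Time passes only in rows, so rows that do not move let the fingers close. It gives the time, the measured TCP pose, the force and the opening at its end, in the units of the state.
- telemetry.read_state(): the state, without advancing time (a new reading comes with each control period).
- optics.read_camera(name): name is "scene" or "side" or "wrist"; returns a dict with "frame" (480x640x3 uint8, blue, green, red), "fx", "fy", "cx", "cy" (pixels), "rvec" (rotation vector, rad) and "tvec" (3), from world to camera coordinates, as OpenCV has them. Camera axes: x right, y down, z forward; pixel columns grow to the right and rows downward; lengths in m; the calibration is good to about 2 mm. The wrist camera is an equidistant fisheye: a pixel r from the principal point sees the ray r / f radians off the axis. A picture is of the moment at which its call begins. There is no depth.
- workorder.close_job(): hands the job in, once; it reports no verdict.
The state is a dict: "t": time; "q": joint angles; "dq": joint speeds; "joint_torque": joint torques, N m; "tool_pos": TCP position; "orientation": TCP orientation; "force": force on the tool from outside, world axes, zero at the start; "wrist_torque": the same for the moment, N m; "opening": finger opening in m.
Only numpy, scipy, OpenCV 4.12 (cv2) and the standard library are available. Lean on these libraries where they do the work, as an engineer would, in place of code of your own. Each camera call takes 0.05 s, during which the arm holds its last target. There are 200 camera calls.

## Working session

There is one attempt and no reset: what is moved stays moved. The work goes in short steps, Python scripts to look and compute and a shell command to move; the robot and the scene stay as the last step left them, time stands still between calls to the robot, and variables do not carry over. Pictures are saved under pics/ and viewed, on a budget of 10 in all, crops included, one or two more only if the job needs it, and the job is handed in when it is done.

```bash
mkdir -p pics; ls; cat > h.py <<'E'
import cv2,numpy as np
from scipy.spatial.transform import Rotation as R
from plant import telemetry,optics,workorder
def snap(n,f=None):
    c=optics.read_camera(n)
    if f: cv2.imwrite('pics/'+f,c['frame'])
    return c
def ray(c,u,v,fish=False):
    x=np.array([(u-c['cx'])/c['fx'],(v-c['cy'])/c['fy']])
    if fish:
        r=np.hypot(*x); d=np.array([*(x/r*np.sin(r) if r>0 else x),np.cos(r)])
    else: d=np.array([*x,1.])
    M=R.from_rotvec(np.ravel(c['rvec'])).as_matrix(); t=np.ravel(c['tvec'])
    d=M.T@d; return -M.T@t, d/np.linalg.norm(d)
def atz(c,u,v,z,fish=False):
    o,d=ray(c,u,v,fish); return o+d*(z-o[2])/d[2]
def tri(rs):
    A=sum(np.eye(3)-np.outer(d,d) for o,d in rs); b=sum((np.eye(3)-np.outer(d,d))@o for o,d in rs)
    p=np.linalg.solve(A,b); return p,[np.linalg.norm((np.eye(3)-np.outer(d,d))@(p-o)) for o,d in rs]
def proj(c,P,fish=False):
    M=R.from_rotvec(np.ravel(c['rvec'])).as_matrix(); p=M@np.asarray(P)+np.ravel(c['tvec'])
    if fish:
        th=np.arctan2(np.hypot(p[0],p[1]),p[2]); s=th/np.hypot(p[0],p[1]); return c['cx']+c['fx']*s*p[0],c['cy']+c['fy']*s*p[1]
    return c['cx']+c['fx']*p[0]/p[2],c['cy']+c['fy']*p[1]/p[2]
E
python3 - <<'E'
from h import *
import pickle
np.set_printoptions(precision=4,suppress=True)
for n in ['scene','side','wrist']:
    c=snap(n,n+'0.png'); pickle.dump(c,open(n+'0.pkl','wb')); print(n,c['fx'],c['cx'],c['cy'],ray(c,320,240,n=='wrist'))
s=telemetry.read_state(); print(s); print(R.from_rotvec(s['orientation']).as_matrix())
E
```

```text
pics
scene 540.3091941907153 315.2187007457662 236.92076934814003 (array([ 1.4739, -0.5173,  1.3404]), array([-0.5402,  0.3343, -0.7723]))
side 560.1054703645833 318.21331747385966 239.90571312580988 (array([-0.2179,  1.2143,  1.2254]), array([ 0.4444, -0.6686, -0.5963]))
wrist 371.64829954431775 323.7789361426872 241.23377366116526 (array([0.0746, 0.5999, 0.3828]), array([ 0.2532, -0.076 , -0.9644]))
{'t': 0.15, 'q': array([ 1.2386,  0.131 ,  1.4891, -0.    ,  1.523 , -0.0854]), 'dq': array([ 0.0008, -0.0014, -0.0022,  0.0006, -0.0003, -0.0004]), 'joint_torque': array([  0.0005, -56.0474, -49.2336,   0.0769,   0.0306,  -0.0001]), 'tool_pos': array([0.1464, 0.5814, 0.2109]), 'orientation': array([-1.0264,  1.3171,  1.025 ]), 'force': array([ 0.0355,  0.6488, -0.3614]), 'wrist_torque': array([-0.002 ,  0.0458,  0.0155]), 'opening': 0.09300580988230439}
[[-0.0005 -0.9697  0.2442]
 [-0.0014  0.2442  0.9697]
 [-1.      0.0001 -0.0015]]
```

View pics/scene0.png

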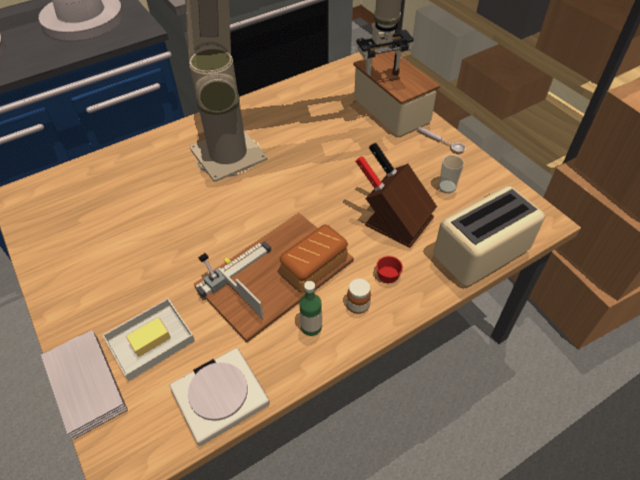

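View pics/side0.png

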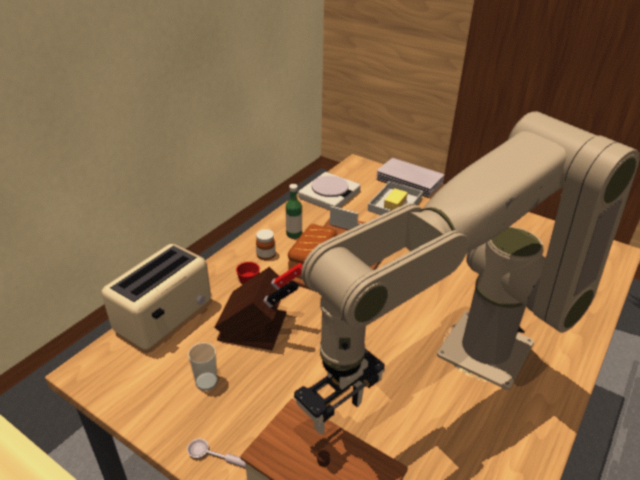

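The scene picture shows the board around (275,275), the lever knob at (203,258), the yellow marker near (228,262), and the loaf at (314,257). The knife block is at (400,205), with the red handle at (370,172) nearer the loaf and the black one at (382,158). In the side view the arm hides the rail.

```bash
python3 - <<'E'
import cv2
a=cv2.imread('pics/scene0.png')[205:340,185:360]
b=cv2.imread('pics/scene0.png')[130:250,340:445]
a=cv2.resize(a,None,fx=4.4,fy=4.4,interpolation=cv2.INTER_CUBIC); cv2.imwrite('pics/a.png',a); print(a.shape)
cv2.imwrite('pics/b.png',cv2.resize(b,None,fx=5,fy=5,interpolation=cv2.INTER_CUBIC))
E
```

```text
(594, 770, 3)
```

View pics/a.png

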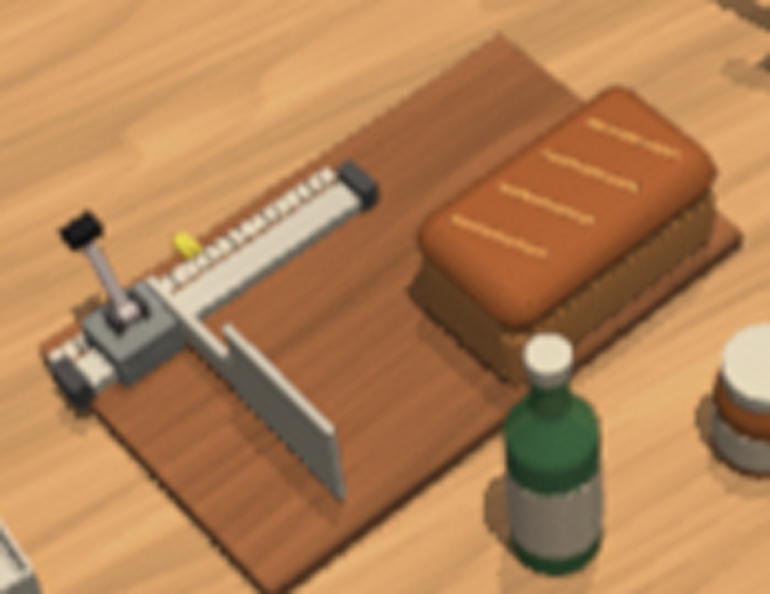

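View pics/b.png

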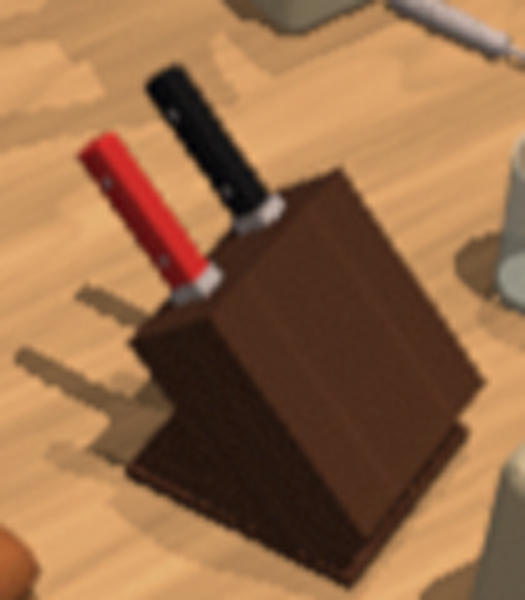

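Crop a (4.4x) shows the board corners at (500,35), (742,238), (275,590) and (45,348), the knob at (82,230), and the yellow marker at (187,244). Crop b (5x) shows the red handle running from (98,147) to (195,285) and the black one from (168,80) to (258,212).

```bash
python3 - <<'E'
from h import *
import pickle
from scipy.optimize import least_squares
np.set_printoptions(precision=4,suppress=True)
c=pickle.load(open('scene0.pkl','rb'))
A=lambda u,v:(185+(u-.0)/4.4,205+v/4.4)
B=lambda u,v:(340+u/5,130+v/5)
def fit(pts,px,x0):
    def f(p):
        Q=R.from_rotvec([0,0,p[2]]).apply(pts)+[p[0],p[1],0]
        return np.ravel([np.subtract(proj(c,q),x) for q,x in zip(Q,px)])
    s=least_squares(f,x0); print(s.x,'res',s.fun.reshape(-1,2).round(1).tolist()); return s.x
bp=np.array([[-.15,.21,.02],[.11,.21,.02],[-.15,-.21,.02],[.11,-.21,0.02]])
b=fit(bp,[A(500,35),A(742,230),A(45,348),A(275,580)],[.6,-.1,0])
Rb=R.from_rotvec([0,0,b[2]])
inv=lambda p:Rb.inv().apply(np.array(p)-[b[0],b[1],0])
m=atz(c,*A(184,241),.03); print('marker',m,inv(m))
k=atz(c,*A(82,230),.116); print('knob',k,inv(k))
L=[atz(c,*A(u,v),.115) for u,v in [(620,85),(718,165),(425,225),(512,325)]]; print('loaf',np.mean(L,0),inv(np.mean(L,0)),[inv(l) for l in L])
s=.5**.5; K=[]
for y in(-.038,.038): K+=[[-.05,y,.15],[-.05-.115*s,y,.15+.115*s]]
# red at +y or -y ?
bl=[(195,285),(98,147)],[(258,212),(168,80)]
for o in ((0,1),(1,0)):
    px=[B(*q) for i in o for q in bl[i]]
    kb=fit(np.array(K),px,[.6,.3,0])
E
```

```text
[ 0.5937 -0.1172  0.1811] res [[0.4, -1.7], [1.3, -0.9], [-1.5, -1.1], [-0.0, 2.6]]
marker [ 0.4674 -0.2311  0.03  ] [-0.1448 -0.0893  0.03  ]
knob [ 0.4888 -0.3018  0.116 ] [-0.1365 -0.1627  0.116 ]
loaf [ 0.6395 -0.0197  0.115 ] [0.0626 0.0876 0.115 ] [array([0.0137, 0.1785, 0.115 ]), array([0.1098, 0.1773, 0.115 ]), array([0.0141, 0.0032, 0.115 ]), array([ 0.1127, -0.0086,  0.115 ])]
[0.5994 0.3198 0.3902] res [[1.1, 1.0], [-0.6, -1.2], [0.9, 1.5], [-1.4, -1.4]]
[0.5181 0.3772 1.5228] res [[1.2, 5.5], [-0.9, 21.9], [0.3, -23.3], [-0.6, -6.2]]
```

```bash
python3 -m inch '[[[-0.04,0,0,-0.107,0,0,0.7],[-0.04,0,0,-0.107,0,0,0.7],[-0.04,0,0,-0.107,0,0,0.7],[-0.03,0,0,-0.107,0,0,0.7],[0,-0.0175,-0.043,0,0,0,0.7],[0,-0.0175,-0.043,0,0,0,0.7],[0,-0.0175,-0.043,0,0,0,0.7],[0,-0.0175,-0.043,0,0,0,0.7],[0,-0.0175,-0.043,0,0,0,0.7],[0,-0.0175,-0.043,0,0,0,0.7],[0,-0.0175,-0.043,0,0,0,0.7],[0,-0.0175,-0.043,0,0,0,0.7],[0,-0.0175,-0.043,0,0,0,0.7],[0,-0.0175,-0.043,0,0,0,0.7],[0,-0.0175,-0.043,0,0,0,0.7]]]'
python3 -m inch '[[[0,0.001,-0.045,0,0,0,0.7],[0,0.001,-0.045,0,0,0,0.7],[0,0.001,-0.045,0,0,0,0.7],[0,0.001,-0.045,0,0,0,0.7],[0,0.001,-0.045,0,0,0,0.7],[0,0.001,-0.045,0,0,0,0.7],[0,0.001,-0.045,0,0,0,0.7],[0.02,0.001,-0.045,0,0,0,0.7],[0.02,0.001,-0.045,0,0,0,0.7],[0.02,0.001,-0.045,0,0,0,0.7],[0.02,0.001,-0.02,0,0,0,0.7],[0,0,0,0,0,0,0.7],[0,0,0,0,0,0,0.7]]]'
```

```text
t: 1.65
tool_pos: [0.4344, 0.1433, 0.3626]
orientation: [-1.369, 1.114, 1.361]
force: [0.6, -0.1, 0.2]
opening: 0.0652
t: 2.95
tool_pos: [0.5199, -0.3423, 0.2809]
orientation: [-1.359, 1.119, 1.36]
force: [-0.0, -0.0, 0.6]
opening: 0.0654
```

```bash
python3 - <<'E'
from h import *
import pickle
c=snap('wrist','w1.png'); pickle.dump(c,open('w1.pkl','wb'))
P=R.from_rotvec([0,0,.181]).apply([[-.136,-.163,.116],[-.145,-.089,.03],[-.136,-.163,.027]])+[.5937,-.1172,0]
for p in P: print(p,proj(c,p,True))
c=snap('side','s1.png'); pickle.dump(c,open('s1.pkl','wb'))
c=snap('scene','sc1.png')
E
```

```text
[ 0.48926385 -0.30201907  0.116     ] (np.float64(374.3749886632338), np.float64(199.66293846384))
[ 0.46708988 -0.23084804  0.03      ] (np.float64(427.60203050824265), np.float64(183.4396869136762))
[ 0.48926385 -0.30201907  0.027     ] (np.float64(364.6438665842664), np.float64(188.22178212052683))
```

View pics/w1.png

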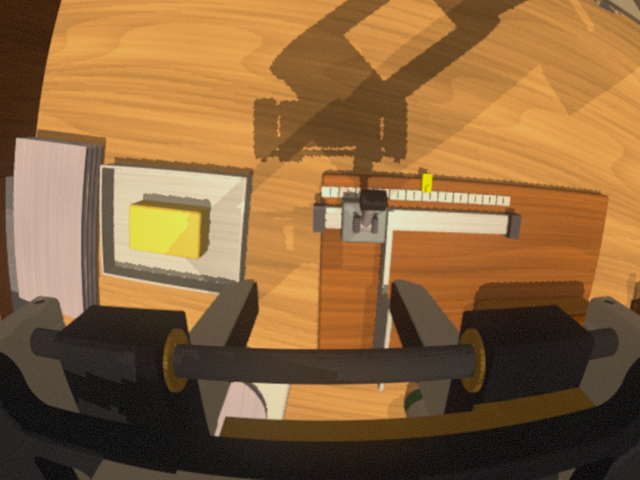

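The wrist view confirms the knob at (374,199), predicted (374,200), and the marker at (427,182), predicted (428,183). The rail end caps are at (319,217) and (514,226). I'll refine the yaw and compute the move.

```bash
cat >> h.py <<'E'
BO=np.array([.5937,-.1172,0]); 
def delta(target,yaw=None):
    s=telemetry.read_state(); M=R.from_rotvec(s['orientation']).as_matrix()
    print('d tool',(M.T@(np.array(target)-s['tool_pos'])).round(4),'pos',s['tool_pos'].round(4)); print(M.round(3).tolist())
E
python3 - <<'E'
from h import *
import pickle
np.set_printoptions(precision=4,suppress=True)
c=pickle.load(open('w1.pkl','rb'))
f=lambda u,v,z:atz(c,u,v,z,True)
a,b=f(319,217,.035),f(514,226,.035); print('rail',a,b,np.arctan2(-(b-a)[0],(b-a)[1]))
a,b=f(322,172,.02),f(606,197,.02); print('near edge',a,b,np.arctan2(-(b-a)[0],(b-a)[1]),np.linalg.norm(b-a))
k=f(374,199,.116); m=f(427.5,177.5,.03);print('knob',k,'marker',m)
y=np.array([-np.sin(.18),np.cos(.18),0]); print('slide',(m-k)@y)
delta([*k[:2],.116])
E
```

```text
rail [ 0.5318 -0.3471  0.035 ] [ 0.4909 -0.1051  0.035 ] 0.16735962115718156
near edge [ 0.4815 -0.354   0.02  ] [0.4148 0.0527 0.02  ] 0.16266031190766986 0.4120694796299126
knob [ 0.4887 -0.3025  0.116 ] marker [ 0.4603 -0.2327  0.03  ]
slide 0.07379120331200285
d tool [0.166  0.0218 0.046 ] pos [ 0.5206 -0.3414  0.2823]
[[-0.006, -0.979, -0.203], [-0.01, -0.203, 0.979], [-1.0, 0.008, -0.009]]
```

```bash
python3 -m inch '[[[0.02,0.01,0.02,0.03,0,0,0.7],[0.03,0.012,0.024,0,0,0,0.7],[0.04,0,0,0,0,0,0.7],[0.03,0,0,0,0,0,0.7],[0,0,0,0,0,0,0.7],[0,0,0,0,0,0,0.7]]]' && python3 -c "
from h import *
delta([.4887,-.3025,.116])"
```

```text
t: 3.7
tool_pos: [0.4953, -0.2986, 0.1708]
orientation: [-1.362, 1.128, 1.326]
force: [1.0, -0.4, -0.1]
opening: 0.065
d tool [ 0.0548  0.0075 -0.0014] pos [ 0.4953 -0.2986  0.1708]
[[0.01, -0.983, -0.181], [-0.021, -0.181, 0.983], [-1.0, -0.006, -0.022]]
```

```bash
python3 -m inch '[[[0.025,0.0075,-0.001,0,-0.02,0,0.7],[0.02,0,0,0,0,0,0.7],[0.009,0,0,0,0,0,0.6],[0,0,0,0,0,0,0.2],[0,0,0,0,0,0,0],[0,0,0,0,0,0,0],[0,0,0,0,0,0,0],[0,0,0,0,0,0,0]]]' 20 && python3 - <<'E'
from h import *
import pickle
delta([.4887,-.3025,.116]); s=telemetry.read_state(); print(s['force'],s['opening'])
c=snap('wrist','w2.png'); pickle.dump(c,open('w2.pkl','wb'))
E
```

```text
t: 4.5
tool_pos: [0.4934, -0.3054, 0.1249]
orientation: [-1.359, 1.111, 1.326]
force: [-0.4, -0.5, -0.4]
opening: 0.0214
d tool [0.0087 0.0042 0.0038] pos [ 0.4934 -0.3054  0.1249]
[[0.018, -0.983, -0.183], [-0.008, -0.183, 0.983], [-1.0, -0.016, -0.011]]
[-0.39633795 -0.45162293 -0.3981979 ] 0.021382919544004012
```

View pics/w2.png

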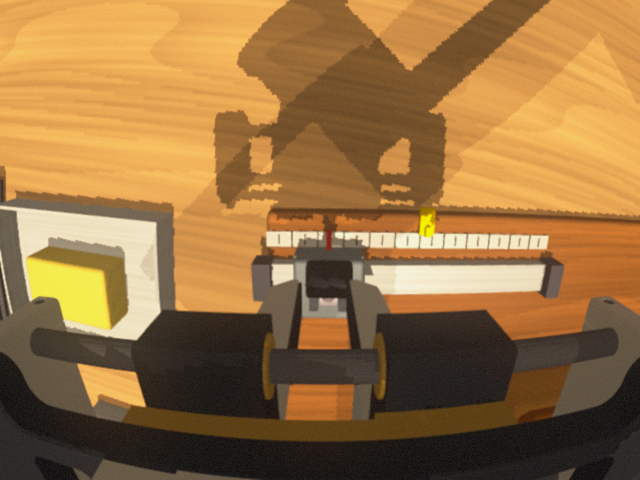

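The pointer tip is visible at about (329,229) and the marker at (428,222). The knob sits between the fingers, but the pads are high on it, with the opening at 21 mm. I'll reopen, correct and regrip.

```bash
python3 -m inch '[[[0,0,0,0,0,0,0.5],[0,0,0,0,0,0,0.5],[0.008,0.004,0.002,0,0,0,0.5],[0.003,0,0,0,0,0,0.5],[0,0,0,0,0,0,0.15],[0,0,0,0,0,0,0],[0,0,0,0,0,0,0],[0,0,0,0,0,0,0],[0,0,0,0,0,0,0]]]' 20 && python3 - <<'E'
from h import *
import pickle
np.set_printoptions(precision=4,suppress=True)
c=pickle.load(open('w2.pkl','rb')); f=lambda u,v,z:atz(c,u,v,z,True)
p,m,k=f(329,229,.027),f(428,217,.03),f(330,278,.118)
y=np.array([-np.sin(.17),np.cos(.17),0]); print(p,m,k,'slide',(m-p)@y)
delta([.4887,-.3025,.116]);s=telemetry.read_state(); print(s['force'],s['opening'])
E
```

```text
t: 5.45
tool_pos: [0.4887, -0.3039, 0.1127]
orientation: [-1.358, 1.111, 1.326]
force: [-0.2, -0.1, -0.5]
opening: 0.0238
[ 0.4858 -0.3038  0.027 ] [ 0.462  -0.2328  0.03  ] [ 0.4882 -0.3031  0.118 ] slide 0.07409523031064355
d tool [-0.0033 -0.0003  0.0014] pos [ 0.4887 -0.3039  0.1127]
[[0.018, -0.983, -0.183], [-0.008, -0.183, 0.983], [-1.0, -0.016, -0.011]]
[-0.2293 -0.0933 -0.5088] 0.023779696312841058
```

Now gripped (23.8 mm). Next, swing the lever open along its arc.

```bash
python3 -m inch '[[[-0.005,-0.0084,0,0,0,0,0],[-0.0036,-0.0091,0,0,0,0,0],[-0.0022,-0.0095,0,0,0,0,0],[-0.0007,-0.0097,0,0,0,0,0],[0.0007,-0.0097,0,0,0,0,0],[0.0022,-0.0095,0,0,0,0,0],[0.0036,-0.0091,0,0,0,0,0],[0.005,-0.0084,0,0,0,0,0],[0,0,0,0,0,0,0]]]' && python3 - <<'E'
from h import *
k0=np.array([.4887,-.3039]); x=np.array([np.cos(.17),np.sin(.17)])
s=telemetry.read_state(); d=s['tool_pos'][:2]-k0; print('dx',d@x,'dy',d@[-x[1],x[0]],'z',s['tool_pos'][2],s['force'])
E
```

```text
t: 6.35
tool_pos: [0.5666, -0.2896, 0.1131]
orientation: [-1.357, 1.113, 1.328]
force: [0.6, -1.0, -3.7]
opening: 0.023
dx 0.07922030849685995 dy 0.0009306793416296983 z 0.11309882006619146 [ 0.61255674 -1.03620408 -3.72551164]
```

```bash
python3 -m inch '[[[0.003,-0.004,0,0,0,0,0],[0.003,-0.004,0,0,0,0,0]]]'; python3 -m inch '[[[0,0,0,0,0,0,0]]]' ; python3 - <<'E'
from h import *
import pickle
c=snap('wrist','w3.png'); pickle.dump(c,open('w3.pkl','wb'))
E
```

```text
t: 6.55
tool_pos: [0.5746, -0.2883, 0.1077]
orientation: [-1.357, 1.114, 1.329]
force: [-15.5, 0.7, 17.1]
opening: 0.0228
t: 6.65
tool_pos: [0.5747, -0.2883, 0.1078]
orientation: [-1.357, 1.114, 1.329]
force: [-1.7, -0.1, 0.4]
opening: 0.0225
```

View pics/w3.png

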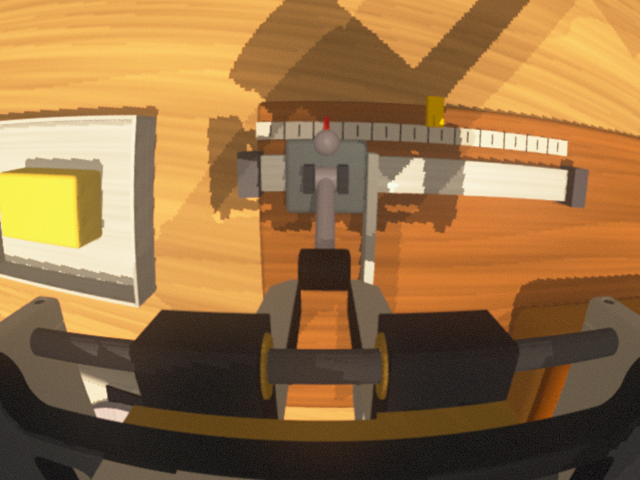

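The lever is fully over against its stop (pushing gave about 23 N), but the pads slid past the knob. The pointer is at (327,124) and the marker at (435,111). I'll regrip the knob, then slide.

```bash
python3 -m inch '[[[0,0,0,0,0,0,0.5],[0,0,0,0,0,0,0.5],[-0.003,0.008,0,0,0,0,0.5],[-0.003,0.006,0,0,0,0,0.5],[0,0,0,0,0,0,0.15],[0,0,0,0,0,0,0],[0,0,0,0,0,0,0],[0,0,0,0,0,0,0],[0,0,0,0,0,0,0]]]' 30 && python3 - <<'E'
from h import *
import pickle
np.set_printoptions(precision=4,suppress=True)
c=pickle.load(open('w3.pkl','rb')); f=lambda u,v,z:atz(c,u,v,z,True)
y=np.array([-np.sin(.17),np.cos(.17),0])
p,m=f(327,121,.027),f(435,105,.03); print(p,m,'slide',(m-p)@y)
a,b=f(262,175,.035),f(570,185,.032);print('rail yaw',np.arctan2(-(b-a)[0],(b-a)[1]))
a,b=f(257,130,.021),f(567,148,.021);print('scale yaw',np.arctan2(-(b-a)[0],(b-a)[1]))
delta([.5608,-.2906,.114])
c=snap('wrist','w4.png'); pickle.dump(c,open('w4.pkl','wb'))
E
```

```text
t: 7.6
tool_pos: [0.561, -0.2907, 0.1145]
orientation: [-1.359, 1.111, 1.325]
force: [0.1, -0.2, 1.2]
opening: 0.0232
[ 0.4895 -0.3026  0.027 ] [ 0.4631 -0.2333  0.03  ] slide 0.07272717650875418
rail yaw 0.18075902579567588
scale yaw 0.17298299039845721
d tool [0.0005 0.0002 0.0001] pos [ 0.561  -0.2907  0.1145]
[[0.018, -0.983, -0.182], [-0.008, -0.183, 0.983], [-1.0, -0.016, -0.011]]
```

```bash
python3 -m inch '[[[0,0,0.011,0,0,0,0],[0,0,0.011,0,0,0,0],[0,0,0.011,0,0,0,0],[0,0,0.011,0,0,0,0],[0,0,0.011,0,0,0,0],[0,0,0.006,0,0,0,0],[0,0,0,0,0,0,0],[0,0,0,0,0,0,0]]]' && python3 - <<'E'
from h import *
import pickle
s=telemetry.read_state(); d=s['tool_pos'][:2]-[.561,-.2907]; print(d@[-np.sin(.175),np.cos(.175)],d@[np.cos(.175),np.sin(.175)],s['tool_pos'],s['force'])
c=snap('wrist','w5.png'); pickle.dump(c,open('w5.pkl','wb'))
cr=cv2.resize(c['frame'][60:260,200:520],None,fx=2.5,fy=2.5,interpolation=cv2.INTER_CUBIC); cv2.imwrite('pics/w5c.png',cr)
E
```

```text
t: 8.45
tool_pos: [0.5497, -0.2271, 0.1145]
orientation: [-1.363, 1.113, 1.322]
force: [0.3, -3.6, -0.4]
opening: 0.0232
0.06461674934944293 -6.700840260859117e-05 [ 0.54968371 -0.22708184  0.11453808] [ 0.26642894 -3.61333758 -0.41788926]
```

View pics/w5c.png

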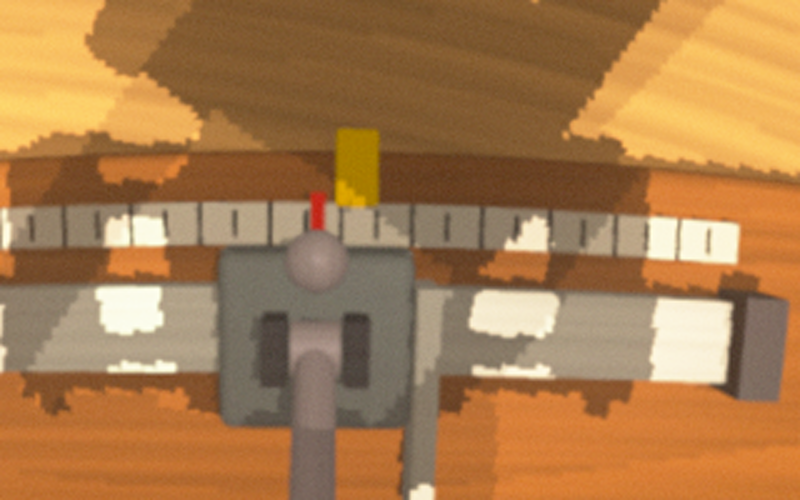

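The pointer tip is at crop (318,194), and the marker spans columns 337–379 and rows 128–206. The pointer is a bit over 10 mm short.

```bash
python3 - <<'E'
from h import *
import pickle
np.set_printoptions(precision=4,suppress=True)
c=pickle.load(open('w5.pkl','rb')); f=lambda u,v,z:atz(c,200+(u+.5)/2.5-.5,60+(v+.5)/2.5-.5,z,True)
a,b=f(0,287,.032),f(735,300,.032); a2,b2=f(5,209,.0205),f(738,224,.0205)
for P,Q in((a,b),(a2,b2)): print('yaw',np.arctan2(-(Q-P)[0],(Q-P)[1]))
for yaw in(.17,.18):
  y=np.array([-np.sin(yaw),np.cos(yaw),0])
  p=f(318,194,.027); E=[f(u,v,.03) for u,v in((337,128),(379,129),(337,203),(379,204))]
  print(p,'m',[(e-p)@y for e in E],np.mean([(e-p)@y for e in E]), np.linalg.norm(E[0]-E[2]))
E
```

```text
yaw 0.1748445831811071
yaw 0.17507170033710143
[ 0.476  -0.2398  0.027 ] m [np.float64(0.004888553917802753), np.float64(0.016229033719036685), np.float64(0.005212175090683215), np.float64(0.016629535181606918)] 0.010739824477282393 0.020619878211469773
[ 0.476  -0.2398  0.027 ] m [np.float64(0.0050709062958417105), np.float64(0.01641082663399091), np.float64(0.005188341339011856), np.float64(0.016604993212888147)] 0.010818766870433155 0.020619878211469773
```

```bash
cat >> h.py <<'E'
def ptr():
    c=snap('wrist'); h=cv2.cvtColor(c['frame'],cv2.COLOR_BGR2HSV); H,S,V=cv2.split(h)
    red=((H<5)|(H>175))&(S>190)&(V>90); yel=(H>20)&(H<32)&(S>170)&(V>90)
    o={}
    for n,m in(('red',red),('yel',yel)):
        k,l,st,ce=cv2.connectedComponentsWithStats(m.astype(np.uint8)); 
        o[n]=[(st[i].tolist(),ce[i].round(1).tolist()) for i in range(1,k) if st[i][4]>15]
    return c,o
E
python3 -m inch '[[[0,0,0.004,0,0,0,0],[0,0,0.004,0,0,0,0],[0,0,0.0035,0,0,0,0],[0,0,0,0,0,0,0],[0,0,0,0,0,0,0]]]' && python3 - <<'E'
from h import *
s=telemetry.read_state(); d=s['tool_pos'][:2]-[.5497,-.2271]; print(d@[-np.sin(.175),np.cos(.175)],s['force'])
c,o=ptr(); print(o)
f=lambda u,v,z:atz(c,u,v,z,True); y=np.array([-np.sin(.175),np.cos(.175),0])
r=o['red'][0][0]; 
for Y in o['yel']:
  b=Y[0]; print(f(b[0]+b[2]/2-.5,b[1]+b[3]/2,.03)@y-f(r[0]+r[2]/2-.5,r[1],.027)@y)
E
```

```text
t: 9.0
tool_pos: [0.5477, -0.2157, 0.1145]
orientation: [-1.363, 1.113, 1.321]
force: [0.1, -2.6, 1.8]
opening: 0.0231
0.011536923077017201 [ 0.13253685 -2.56039471  1.78205864]
{'red': [([325, 144, 4, 7, 28], [326.5, 147.0])], 'yel': [([317, 111, 18, 31, 508], [325.7, 125.8]), ([0, 187, 49, 71, 1302], [27.3, 218.9]), ([0, 203, 10, 10, 23], [4.2, 208.2]), ([0, 213, 8, 9, 21], [3.2, 216.3]), ([10, 219, 8, 11, 24], [13.6, 224.5]), ([2, 220, 9, 5, 17], [5.7, 221.5])]}
-0.0007449715059663076
-0.2788618313583075
-0.30621665556787153
-0.3103599838983003
-0.2957382017369176
-0.30752255568686476
```

```bash
python3 -m inch '[[[-0.005,0.0084,0,0,0,0,0],[-0.0036,0.0091,0,0,0,0,0],[-0.0022,0.0095,0,0,0,0,0],[-0.0007,0.0097,0,0,0,0,0],[0.0007,0.0097,0,0,0,0,0],[0.0022,0.0095,0,0,0,0,0],[0.0036,0.0091,0,0,0,0,0],[0.005,0.0084,0,0,0,0,0],[0,0,0,0,0,0,0]]]'; python3 -m inch '[[[0.003,0.004,0,0,0,0,0],[0.002,0.003,0,0,0,0,0]]]' && python3 - <<'E'
from h import *
s=telemetry.read_state(); d=s['tool_pos'][:2]-[.5477,-.2157]; print(d@[-np.sin(.175),np.cos(.175)],d@[np.cos(.175),np.sin(.175)],s['force'])
c,o=ptr(); print(o); cv2.imwrite('pics/w6.png',c['frame'])
f=lambda u,v,z:atz(c,u,v,z,True); y=np.array([-np.sin(.175),np.cos(.175),0])
r=o['red'][0][0]; b=o['yel'][0][0]; print(f(b[0]+b[2]/2-.5,b[1]+b[3]/2,.03)@y-f(r[0]+r[2]/2-.5,r[1],.027)@y)
E
```

```text
t: 9.95
tool_pos: [0.4751, -0.2285, 0.1179]
orientation: [-1.369, 1.103, 1.313]
force: [3.1, -3.5, -10.1]
opening: 0.0221
t: 10.15
tool_pos: [0.4676, -0.23, 0.1134]
orientation: [-1.369, 1.103, 1.312]
force: [2.6, 1.0, 3.0]
opening: 0.0222
-0.0001153380390096883 -0.08135454039184345 [2.64694051 1.04678823 3.02557638]
{'red': [([324, 256, 4, 12, 30], [325.9, 262.0])], 'yel': [([317, 223, 17, 32, 448], [324.7, 237.2]), ([0, 258, 61, 61, 1890], [21.2, 286.1])]}
-0.0004483535635421698
```

```bash
python3 -m inch '[[[0,0,0,0,0,0,0.5],[0,0,0,0,0,0,0.5],[0.0,-0.008,0,0,0,0,0.5],[0,0,0,0,0,0,0.15],[0,0,0,0,0,0,0],[0,0,0,0,0,0,0],[0,0,0,0,0,0,0],[0,0,0,0,0,0,0]]]' 30 ; python3 -m inch '[[[0.003,0.004,0,0,0,0,0],[0.001,0.002,0,0,0,0,0]]]';python3 -m inch '[[[0,0,0,0,0,0,0.3],[0,0,0,0,0,0,0.5],[0,0,0,0,0,0,0.5],[-0.04,0.0,0,0,0,0,0.5],[-0.04,0.0,0,0,0,0,0.5],[-0.03,0.02,0,0,0,0,0.5],[0,0,0,0,0,0,0.5]]]' ; python3 - <<'E'
from h import *
import pickle
c=snap('wrist','w7.png'); pickle.dump(c,open('w7.pkl','wb'))
cr=cv2.resize(c['frame'][100:300,180:500],None,fx=2.5,fy=2.5,interpolation=cv2.INTER_CUBIC); cv2.imwrite('pics/w7c.png',cr)
E
```

```text
t: 11.0
tool_pos: [0.4731, -0.2276, 0.1107]
orientation: [-1.364, 1.106, 1.319]
force: [-0.8, -0.4, 0.3]
opening: 0.0238
t: 11.2
tool_pos: [0.4691, -0.2284, 0.108]
orientation: [-1.366, 1.103, 1.316]
force: [6.9, 2.3, -1.8]
opening: 0.0236
t: 11.9
tool_pos: [0.4425, -0.2302, 0.218]
orientation: [-1.36, 1.105, 1.324]
force: [0.4, 0.1, 0.3]
opening: 0.0464
```

View pics/w7c.png

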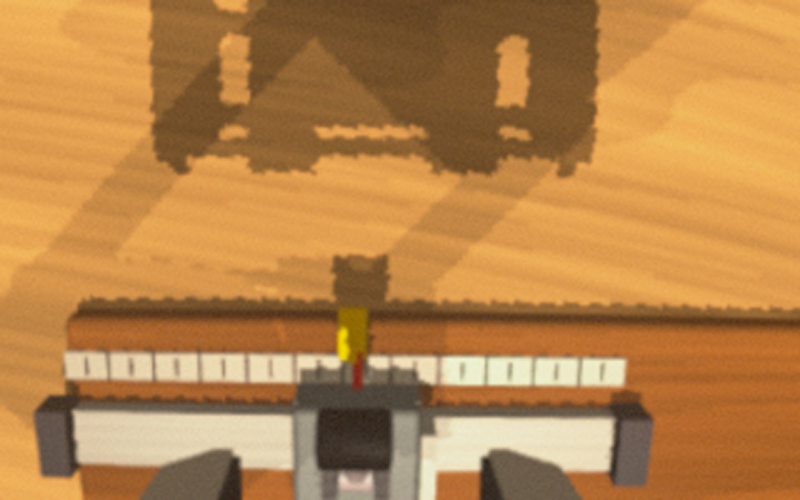

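The lever is leaning back towards the robot, with the knob at crop (354,438). The pointer tip is at (358,353) and the marker spans columns 337–368 and rows 308–360. I'll quantify both.

```bash
python3 - <<'E'
from h import *
import pickle
np.set_printoptions(precision=4,suppress=True)
c=pickle.load(open('w7.pkl','rb')); f=lambda u,v,z:atz(c,180+(u+.5)/2.5-.5,100+(v+.5)/2.5-.5,z,True)
y=np.array([-np.sin(.175),np.cos(.175),0]); x=np.array([np.cos(.175),np.sin(.175),0])
p=f(359,354,.027); 
print('ptr vs marker',[(f(u,v,.03)-p)@y for u,v in((337,308),(368,309),(338,355),(368,356))])
rl,rr=f(52,398,.036),f(630,404,.036)
mid=(f(72,412,.032)+f(72,466,.032))/2
print('knob rel rail x',[(f(354,438,z)-mid)@x for z in(.116,.121)],'ptr rel rail',(p-mid)@x)
# predicted pixel of knob for lean angles
pc=mid+((p-mid)@y)*y; pc[2]=.062
for a in(-.6,-.45,-.3): 
  P=pc+.065*(np.sin(a)*x+np.array([0,0,np.cos(a)])); u,v=proj(c,P,True); print(a,(u-180)*2.5,(v-100)*2.5)
E
```

```text
ptr vs marker [np.float64(-0.008885759669194691), np.float64(0.0034402077502084516), np.float64(-0.008441032987815256), np.float64(0.0036591889044088853)]
knob rel rail x [np.float64(-0.037229383290264255), np.float64(-0.039243206456438966)] ptr rel rail -0.03815174123436169
-0.6 355.3050489664831 438.4033468240523
-0.45 354.90203118758234 468.9804153901333
-0.3 354.5431216054959 499.7769736119602
```

The lever is fully locked, with a lean of −0.6. The last regrip pulled the stop 2.6 mm past the mark, so I'll regrip centred and nudge it back.

```bash
python3 - <<'E'
from h import *
import pickle
np.set_printoptions(precision=4,suppress=True)
c=pickle.load(open('w7.pkl','rb')); f=lambda u,v,z:atz(c,180+(u+.5)/2.5-.5,100+(v+.5)/2.5-.5,z,True)
k=f(354,438,.116); print(k); delta([k[0],k[1],.114])
E
```

```text
[ 0.4745 -0.2271  0.116 ]
d tool [ 0.1027 -0.0296 -0.0026] pos [ 0.4427 -0.2296  0.216 ]
[[0.022, -0.983, -0.184], [-0.004, -0.184, 0.983], [-1.0, -0.02, -0.008]]
```

```bash
python3 -m inch '[[[0,-0.015,0,0,0,0,0.5],[0.03,-0.015,-0.0026,0,0,0,0.5],[0.04,0,0,0,0,0,0.5],[0.02,0,0,0,0,0,0.5],[0,0,0,0,0,0,0.5],[0,0,0,0,0,0,0.5]]]' ; python3 -c "
from h import *
delta([.4745,-.2271,.114])"
```

```text
t: 12.55
tool_pos: [0.4741, -0.2252, 0.1183]
orientation: [-1.353, 1.106, 1.33]
force: [-0.0, 0.8, 0.5]
opening: 0.0466
d tool [ 0.0043  0.     -0.0019] pos [ 0.4741 -0.2252  0.1183]
[[0.016, -0.983, -0.183], [-0.001, -0.183, 0.983], [-1.0, -0.016, -0.004]]
```

```bash
python3 -m inch '[[[0.004,0,-0.002,0,0,0,0.5],[0,0,0,0,0,0,0.5],[0,0,0,0,0,0,0.15],[0,0,0,0,0,0,0],[0,0,0,0,0,0,0],[0,0,0,0,0,0,0],[0,0,0,0,0,0,0]]]' 20;  python3 -m inch '[[[0,0,-0.0025,0,0,0,0],[0,0,0,0,0,0,0]]]'; python3 - <<'E'
from h import *
c,o=ptr(); print(o['red'],o['yel'][0])
f=lambda u,v,z:atz(c,u,v,z,True); y=np.array([-np.sin(.175),np.cos(.175),0])
r=o['red'][0][0]; b=o['yel'][0][0]; print(f(b[0]+b[2]/2-.5,b[1]+b[3]/2,.03)@y-f(r[0]+r[2]/2-.5,r[1],.027)@y)
E
```

```text
t: 13.25
tool_pos: [0.4764, -0.2283, 0.1181]
orientation: [-1.357, 1.105, 1.325]
force: [0.2, 0.2, -1.6]
opening: 0.0213
t: 13.45
tool_pos: [0.4768, -0.2305, 0.118]
orientation: [-1.356, 1.105, 1.326]
force: [-0.2, 0.4, -0.5]
opening: 0.0213
[([322, 244, 5, 12, 30], [324.2, 249.3])] ([319, 211, 17, 31, 454], [326.8, 224.9])
0.002054615070128385
```

```bash
python3 -m inch '[[[0,0,0.002,0,0,0,0],[0,0,0,0,0,0,0]]]'; python3 - <<'E'
from h import *
c,o=ptr(); print(o['red'],o['yel'][0])
f=lambda u,v,z:atz(c,u,v,z,True); y=np.array([-np.sin(.175),np.cos(.175),0])
r=o['red'][0][0]; b=o['yel'][0][0]; print(f(b[0]+b[2]/2-.5,b[1]+b[3]/2,.03)@y-f(r[0]+r[2]/2-.5,r[1],.027)@y)
E
```

```text
t: 13.7
tool_pos: [0.4766, -0.2293, 0.118]
orientation: [-1.357, 1.106, 1.324]
force: [0.1, 1.6, -0.7]
opening: 0.0214
[([323, 244, 4, 12, 29], [324.8, 249.6])] ([317, 211, 17, 31, 474], [324.9, 225.3])
0.0002635662053922516
```

```bash
python3 -m inch '[[[0,0,0,0,0,0,0.3],[0,0,0,0,0,0,0.5],[0,0,0,0,0,0,0.5],[-0.04,0.0,0,0,0,0,0.5],[-0.04,0.0,0,0,0,0,0.5],[-0.03,0.03,0,0,0,0,0.5],[0,0,0,0,0,0,0.5],[0,0,0,0,0,0,0.5]]]' ; python3 - <<'E'
from h import *
import pickle
c,o=ptr(); cv2.imwrite('pics/w8.png',c['frame']); pickle.dump(c,open('w8.pkl','wb'));print(o['red'],o['yel'][0])
f=lambda u,v,z:atz(c,u,v,z,True); y=np.array([-np.sin(.175),np.cos(.175),0])
r=o['red'][0][0]; b=o['yel'][0][0]; print(f(b[0]+b[2]/2-.5,b[1]+b[3]/2,.03)@y-f(r[0]+r[2]/2-.5,r[1],.027)@y)
cr=cv2.resize(c['frame'][150:310,240:400],None,fx=3.5,fy=3.5,interpolation=cv2.INTER_CUBIC); cv2.imwrite('pics/w8c.png',cr)
E
```

```text
t: 14.55
tool_pos: [0.4434, -0.2339, 0.2312]
orientation: [-1.357, 1.106, 1.326]
force: [0.6, 0.5, -0.7]
opening: 0.0465
[] ([318, 220, 12, 21, 204], [323.6, 229.9])Traceback (most recent call last):
  File "<stdin>", line 5, in <module>
IndexError: list index out of range
```

```bash
python3 - <<'E'
import cv2
cr=cv2.resize(cv2.imread('pics/w8.png')[150:310,240:400],None,fx=3.5,fy=3.5,interpolation=cv2.INTER_CUBIC); cv2.imwrite('pics/w8c.png',cr)
E
```

```text
(no output)
```

View pics/w8c.png

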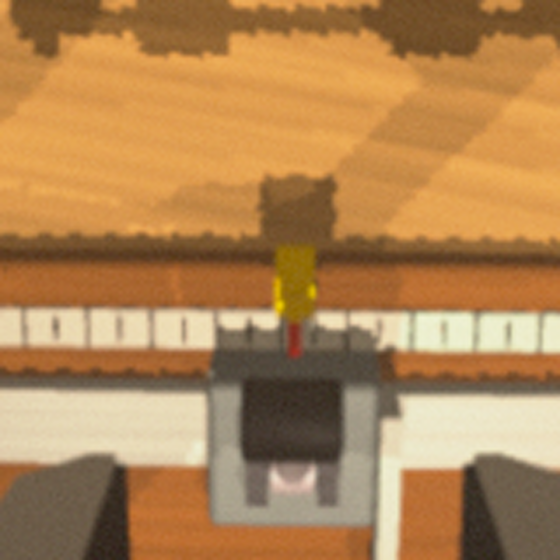

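The pointer (column 294) is centred on the marker (276–316, mid 296), within about 0.5 mm. The lever is locked. Next, the knife.

```bash
python3 -m inch '[[[-0.035,0,0,0,0,0,0.5],[-0.035,0,0,0,0,0,0.5],[-0.035,-0.01,0.02,0,0,0,0.5],[0,-0.0195,0.0395,0,0,0,0.5],[0,-0.0195,0.0395,0,0,0,0.5],[0,-0.0195,0.0395,0,0,0,0.5],[0,-0.0195,0.0395,0,0,0,0.5],[0,-0.0195,0.0395,0,0,0,0.5],[0,-0.0195,0.0395,0,0,0,0.5],[0,-0.0195,0.0395,0,0,0,0.5],[0,-0.0195,0.0395,0,0,0,0.5],[0,-0.0195,0.0395,0,0,0,0.5],[0,-0.0195,0.0395,0,0,0,0.5]]]'; python3 -m inch '[[[0,0,0,-0.034,0,0.0873,0.5],[0,0,0,-0.034,0,0.0873,0.5],[0,0,0,-0.034,0,0.0873,0.5],[0,0,0,-0.034,0,0.0873,0.5],[0,0,0,-0.034,0,0.0873,0.5],[0,0,0,-0.034,0,0.0873,0.5],[0,0,0,0,0,0,0.5],[0,0,0,0,0,0,0.5]]]'; python3 - <<'E'
from h import *
import pickle
delta([.5316,.2508,.189])
c=snap('wrist','k1.png'); pickle.dump(c,open('k1.pkl','wb'))
d=np.array([-.654,-.2687,.707]); o=np.array([.5676,.2656,.15])
for t in(0,.055,.115): print(proj(c,o+t*d,True))
E
```

```text
t: 15.9
tool_pos: [0.5699, 0.2293, 0.3199]
orientation: [-1.334, 1.123, 1.346]
force: [-0.4, -0.8, 1.4]
opening: 0.0464
t: 16.7
tool_pos: [0.5672, 0.2409, 0.2981]
orientation: [-1.212, 1.453, 1.926]
force: [-0.4, -0.7, 0.8]
opening: 0.0468
d tool [ 0.1086 -0.035   0.0155] pos [0.5672 0.2409 0.2981]
[[-0.52, -0.765, -0.38], [-0.155, -0.353, 0.923], [-0.84, 0.539, 0.065]]
(np.float64(338.1241475776697), np.float64(328.7004934312562))
(np.float64(342.70266622483854), np.float64(277.6379108644584))
(np.float64(348.3986258618794), np.float64(209.21377088229357))
```

View pics/k1.png

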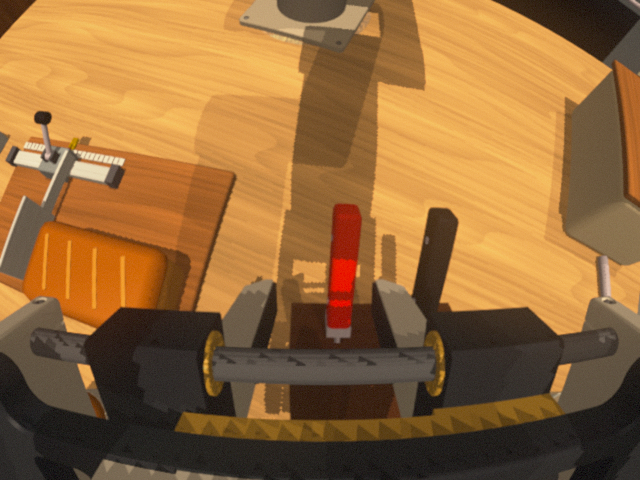

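The red handle appears from (346,207) to (339,328), within 2 px of prediction, so the knife pose is confirmed. The black handle is at (435,260). I'll level the jaw axis and approach.

```bash
python3 -m inch '[[[0,-0.015,0.004,0,0.077,0,0.5],[0.02,-0.015,0.004,0,0,0,0.5],[0,0,0,0,0,0,0.5],[0,0,0,0,0,0,0.5]]]'; python3 -c "
from h import *
delta([.5312,.2515,.189])"
```

```text
t: 17.15
tool_pos: [0.5771, 0.2541, 0.2716]
orientation: [-1.309, 1.481, 1.884]
force: [0.5, 0.8, 1.1]
opening: 0.0463
d tool [ 0.0926 -0.007   0.0172] pos [0.5771 0.2541 0.2716]
[[-0.476, -0.774, -0.417], [-0.223, -0.353, 0.909], [-0.85, 0.526, -0.004]]
```

```bash
python3 -m inch '[[[0,-0.007,0.017,0.04,0,0,0.5],[0,0,0,0,0,0,0.5],[0,0,0,0,0,0,0.5]]]'; python3 -c "
from h import *
delta([.5312,.2515,.189])
c=snap('wrist','k2.png')
d=np.array([-.654,-.2687,.707]); o=np.array([.5676,.2656,.15])
for t in(0,.055,.115): print(proj(c,o+t*d,True))
h=cv2.cvtColor(c['frame'],cv2.COLOR_BGR2HSV); m=((h[...,0]<5)|(h[...,0]>175))&(h[...,1]>190)&(h[...,2]>90)
k,l,st,ce=cv2.connectedComponentsWithStats(m.astype(np.uint8)); i=1+st[1:,4].argmax(); print(st[i],ce[i])
for v in range(st[i][1],st[i][1]+st[i][3],12): 
  x=np.where(l[v]==i)[0]; print(v,x.min(),x.max())
"
```

```text
t: 17.45
tool_pos: [0.5761, 0.2707, 0.2756]
orientation: [-1.294, 1.503, 1.836]
force: [-0.1, 0.5, -0.4]
opening: 0.0468
d tool [ 0.0994 -0.0029  0.0017] pos [0.5761 0.2707 0.2756]
[[-0.468, -0.796, -0.384], [-0.218, -0.316, 0.923], [-0.856, 0.516, -0.026]]
(np.float64(325.6176176162717), np.float64(299.6896894306095))
(np.float64(324.6825276704293), np.float64(242.78038147831543))
(np.float64(323.4189243224983), np.float64(167.1730563737641))
[ 311  227   26   71 1294] [324.47836167 266.57264297]
227 331 331
239 312 334
251 313 335
263 312 335
275 312 336
287 312 335
```

```bash
python3 -m inch '[[[0.025,-0.002,0.0015,0,-0.025,0,0.5],[0.025,0,0,0,0,0,0.5],[0.02,0,0,0,0,0,0.5],[0.015,0,0,0,0,0,0.5],[0,0,0,0,0,0,0.5],[0,0,0,0,0,0,0.5]]]'; python3 -c "
from h import *
delta([.5312,.2515,.189])"
```

```text
t: 18.1
tool_pos: [0.5384, 0.251, 0.2055]
orientation: [-1.269, 1.479, 1.839]
force: [0.4, 0.2, 0.2]
opening: 0.0466
d tool [ 0.0175 -0.0028  0.0031] pos [0.5384 0.251  0.2055]
[[-0.47, -0.801, -0.37], [-0.189, -0.318, 0.929], [-0.862, 0.507, -0.002]]
```

```bash
python3 -m inch '[[[0.016,-0.003,0.003,0,0,0,0.5],[0,0,0,0,0,0,0.5],[0,0,0,0,0,0,0.3],[0,0,0,0,0,0,0],[0,0,0,0,0,0,0],[0,0,0,0,0,0,0],[0,0,0,0,0,0,0]]]' 50; python3 - <<'E'
from h import *
delta([.5312,.2515,.189]); s=telemetry.read_state(); print(s['opening'],s['force'])
M=R.from_rotvec(s['orientation']).as_matrix()
d=np.array([-.654,-.2687,.707]); print('draw dir in tool',M.T@d)
E
```

```text
t: 18.8
tool_pos: [0.5367, 0.2518, 0.1968]
orientation: [-1.273, 1.47, 1.832]
force: [-0.2, 0.8, 0.1]
opening: 0.0113
d tool [0.0094 0.0006 0.0017] pos [0.5367 0.2518 0.1968]
[[-0.462, -0.806, -0.369], [-0.186, -0.319, 0.929], [-0.867, 0.498, -0.002]]
0.011329032998639233 [-0.19569817  0.76994897  0.07750785]
draw dir in tool [-0.26097205  0.96517669 -0.00960345]
```

The opening of 11 mm means only the pad tips are on the handle; it is about 9 mm shallow. I'll reopen, go deeper and regrip.

```bash
python3 -m inch '[[[0,0,0,0,0,0,0.5],[0,0,0,0,0,0,0.5],[0,0,0,0,0,0,0.5],[0.009,0,0.001,0,0,0,0.5],[0.005,0,0.0,0,0,0,0.5],[0,0,0,0,0,0,0.5],[0,0,0,0,0,0,0.2],[0,0,0,0,0,0,0],[0,0,0,0,0,0,0],[0,0,0,0,0,0,0],[0,0,0,0,0,0,0]]]' 50; python3 - <<'E'
from h import *
delta([.5312,.2515,.189]); s=telemetry.read_state(); print(s['opening'],s['force'])
M=R.from_rotvec(s['orientation']).as_matrix()
d=np.array([-.654,-.2687,.707]); print('draw dir in tool',M.T@d)
E
```

```text
t: 19.9
tool_pos: [0.5288, 0.2499, 0.1833]
orientation: [-1.273, 1.471, 1.833]
force: [-0.3, 0.5, -1.4]
opening: 0.0199
d tool [-0.0063  0.0004  0.0006] pos [0.5288 0.2499 0.1833]
[[-0.463, -0.806, -0.37], [-0.186, -0.319, 0.929], [-0.867, 0.499, -0.002]]
0.01988497779894675 [-0.28469029  0.53134716 -1.35197687]
draw dir in tool [-0.2600764   0.96541958 -0.0094868 ]
```

```bash
python3 -m inch '[[[-0.0026,0.0097,-0.0001,0,0,0,0],[-0.0039,0.0145,-0.0001,0,0,0,0],[-0.0052,0.0193,-0.0002,0,0,0,0],[-0.0052,0.0193,-0.0002,0,0,0,0]]]'; python3 - <<'E'
from h import *
s=telemetry.read_state(); M=R.from_rotvec(s['orientation']).as_matrix()
d=np.array([-.654,-.2687,.707]);p=s['tool_pos']-[.5288,.2499,.1833]; print('along',p@d,'off',p-p@d*d,s['opening'],s['wrist_torque'],M.T@d, M.round(3).tolist())
E
```

```text
t: 20.3
tool_pos: [0.4853, 0.2319, 0.2289]
orientation: [-1.273, 1.47, 1.833]
force: [1.0, 1.5, -0.3]
opening: 0.0199
along 0.06545853411037372 off [-0.00064054 -0.00038652 -0.00071764] 0.01985762174762771 [ 0.25005935 -0.54237546  0.03517705] [-0.26049811  0.96530505 -0.00956957] [[-0.463, -0.806, -0.369], [-0.186, -0.319, 0.929], [-0.867, 0.498, -0.002]]
```

```bash
python3 -m inch '[[[-0.0052,0.0193,-0.0002,0,0,0,0],[-0.0052,0.0193,-0.0002,0,0,0,0],[-0.0052,0.0193,-0.0002,0,0,0,0],[-0.0052,0.0193,-0.0002,0,0,0,0],[-0.0052,0.0193,-0.0002,0,0,0,0],[-0.0052,0.0193,-0.0002,0,0,0,0],[-0.0052,0.0193,-0.0002,0,0,0,0],[0,0,0,0,0,0,0]]]'; python3 - <<'E'
from h import *
s=telemetry.read_state(); M=R.from_rotvec(s['orientation']).as_matrix()
d=np.array([-.654,-.2687,.707]);p=s['tool_pos']-[.5288,.2499,.1833]; print('along',p@d,'off',p-p@d*d,s['opening'],s['force'],s['wrist_torque'],s['q'])
snap('side','s2.png')
E
```

```text
t: 21.1
tool_pos: [0.3864, 0.1914, 0.3378]
orientation: [-1.278, 1.463, 1.828]
force: [-0.1, -0.2, -0.8]
opening: 0.0197
along 0.21808560319928894 off [0.00025023 0.00011109 0.00034628] 0.01965410289477442 [-0.11635838 -0.21677987 -0.81164611] [ 0.17939316 -0.27413273  0.00381922] [ 0.35360134  0.16564421  1.31148073 -0.01723593  2.1779301  -1.60129936]
```

View pics/s2.png

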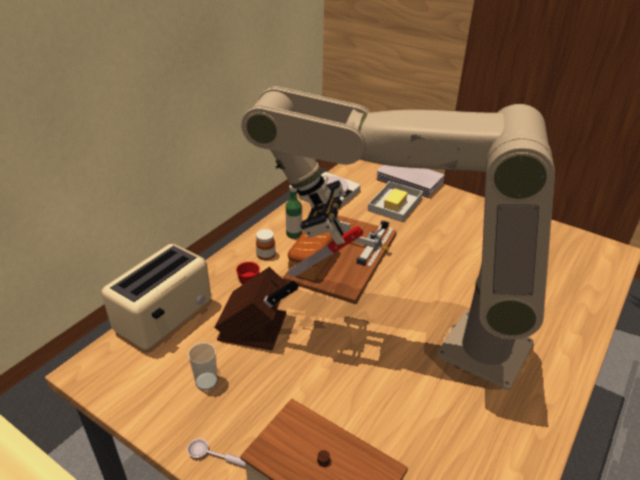

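The knife is out of its slot in the gripper, the tip is clear of the block, and the black knife is still in place. Next, level it.

```bash
python3 -m inch '[[[-0.005,0,0,0,0,-0.13,0],[-0.005,0,0,0,0,-0.13,0],[-0.005,0,0,0,0,-0.13,0],[0,0,0,0,0,-0.13,0],[0,0,0,0,0,-0.13,0],[0,0,0,0,0,-0.13,0],[0,0,0,0,0,0,0],[0,0,0,0,0,0,0]]]'; cat >> h.py <<'E'
def plan(L=(.6395,-.0197),yaw=.175,ez=.172,kx=(.2605,-.9653,.0096)):
    # knife in tool frame, from the grasp
    M0=np.array([[-.463,-.806,-.37],[-.186,-.319,.929],[-.867,.499,-.002]]); off=M0.T@(np.array([.5676,.2656,.15])-[.5288,.2499,.1833])
    s=telemetry.read_state(); M=R.from_rotvec(s['orientation']).as_matrix()
    kx=np.array(kx)/np.linalg.norm(kx); ky=np.array([0,0,1.]); ky-=ky@kx*kx; ky/=np.linalg.norm(ky); K=np.c_[kx,ky,np.cross(kx,ky)]
    W=M@K; e=s['tool_pos']+M@off+W@[.075,0,-.014]
    Wt=R.from_rotvec([0,0,yaw]).as_matrix(); rv=R.from_matrix(M.T@(Wt@K.T)).as_rotvec()
    tt=np.array([*L,ez])-Wt@[.075,0,-.014]-Wt@K.T@off
    print('pos',s['tool_pos'].round(4),'knife x',W[:,0].round(3),'z',W[:,2].round(3),'edge',e.round(4)); print('turn',rv.round(3),'TCP goal',tt.round(4),'d tool',(M.T@(tt-s['tool_pos'])).round(4)); print(M.round(3).tolist(),s['opening'])
E
python3 -c "
from h import *
plan(); np.set_printoptions(precision=3,suppress=True); print(telemetry.read_state()['q'])"
```

```text
t: 21.95
tool_pos: [0.3929, 0.1938, 0.3389]
orientation: [-1.552, 0.768, 1.284]
force: [0.9, 0.3, -1.7]
opening: 0.0196
pos [0.3929 0.1938 0.3389] knife x [0.926 0.378 0.011] z [-0.011 -0.002  1.   ] edge [0.5118 0.2421 0.3324]
turn [0.205 0.055 0.011] TCP goal [ 0.5133 -0.0418  0.1799] d tool [ 0.1602  0.0192 -0.2631]
[[0.252, -0.895, -0.369], [0.098, -0.355, 0.93], [-0.963, -0.271, -0.002]] 0.01960297934108911
[ 0.332 -0.633  1.925  0.011  1.576 -1.616]
```

```bash
python3 -m inch '[[[0.001,-0.003,-0.02,0,0,0,0],[0.001,-0.003,-0.035,0,0,0,0],[0.001,-0.003,-0.035,0,0,0,0],[0.001,-0.003,-0.035,0,0,0,0],[0.001,-0.003,-0.035,0,0,0,0],[0.001,-0.003,-0.035,0,0,0,0],[0.001,-0.003,-0.025,0,0,0,0],[0,0,0,0.1,0.027,0.005,0],[0,0,0,0.1,0.027,0.005,0],[0,0,0,0,0,0,0],[0,0,0,0,0,0,0]]]'; python3 - <<'E'
from h import *
import pickle
plan()
c=snap('wrist','l1.png'); pickle.dump(c,open('l1.pkl','wb'))
c=snap('scene','l1s.png'); pickle.dump(c,open('l1s.pkl','wb'))
E
```

```text
t: 23.05
tool_pos: [0.5085, -0.0132, 0.3251]
orientation: [-1.397, 0.948, 1.185]
force: [0.0, -0.2, -1.3]
opening: 0.0194
pos [ 0.5085 -0.0132  0.3251] knife x [ 0.983  0.177 -0.054] z [ 0.055 -0.004  0.998] edge [0.634  0.0094 0.3103]
turn [-0.     0.014 -0.054] TCP goal [ 0.5133 -0.0418  0.1799] d tool [ 0.1416  0.0302 -0.0309]
[[0.203, -0.965, -0.168], [0.048, -0.161, 0.986], [-0.978, -0.208, 0.013]] 0.01938672638518162
```

View pics/l1.png

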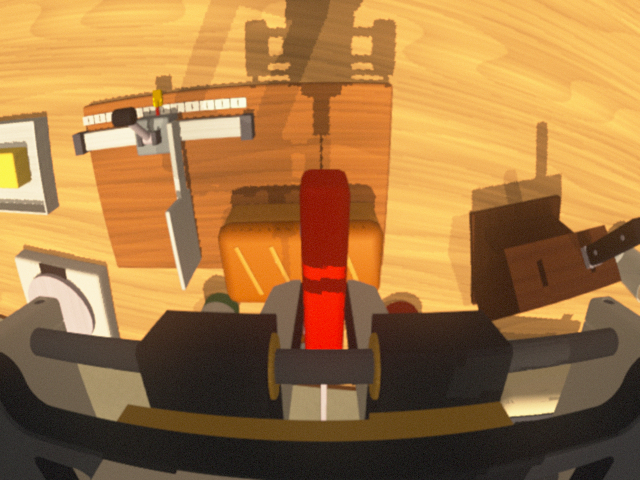

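The wrist view shows the loaf's top between (219,250) and (384,250), the knife handle held along column 323, the stop at its mark, and the black knife still in the block.

```bash
python3 - <<'E'
from h import *
import pickle
np.set_printoptions(precision=4,suppress=True)
Rb=R.from_rotvec([0,0,.175])
c=pickle.load(open('scene0.pkl','rb')); A=lambda u,v:(185+u/4.4,205+v/4.4)
for n,u,v in(('near-y',412,290),('far-y',518,385),('far+y',714,236)):
    p=atz(c,*A(u,v),.02); print(n,p, Rb.inv().apply(p-BO))
w=pickle.load(open('l1.pkl','rb'))
for n,u,v,z in(('L',219,250,.1),('R',384,250,.1),('nearbotL',228,188,.02),('nearbotR',376,188,.02)):
    p=atz(w,u,v,z,True); print(n,p,Rb.inv().apply(p-BO))
# knife blade in scene now
f=pickle.load(open('l1s.pkl','rb'))
cv2.imwrite('pics/l1sc.png',cv2.resize(f['frame'][140:320,200:420],None,fx=3.5,fy=3.5,interpolation=cv2.INTER_CUBIC))
E
```

```text
near-y [ 0.5839 -0.1158  0.02  ] [-0.0094  0.0031  0.02  ]
far-y [ 0.6905 -0.0954  0.02  ] [0.0991 0.0046 0.02  ]
far+y [0.6587 0.0845 0.02  ] [0.0991 0.1873 0.02  ]
L [ 0.6269 -0.1163  0.1   ] [ 0.0328 -0.0049  0.1   ]
R [0.5956 0.0765 0.1   ] [0.0355 0.1904 0.1   ]
nearbotL [ 0.5782 -0.1258  0.02  ] [-0.0167 -0.0057  0.02  ]
nearbotR [0.5477 0.0672 0.02  ] [-0.0131  0.1896  0.02  ]
```

View pics/l1sc.png

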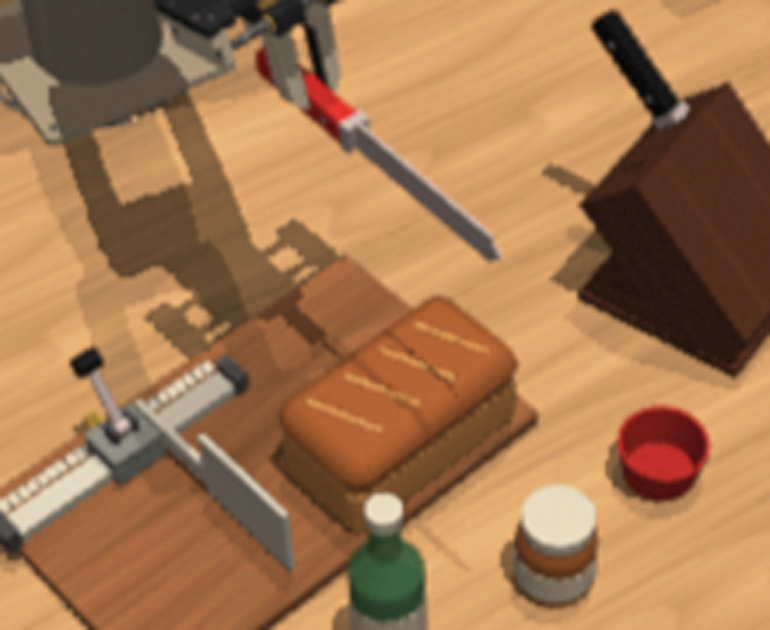

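The scene crop shows the knife roughly level, with the bolster near (355,130) and the tip at (497,250). The loaf is undisturbed. I'll check the predicted knife pose against this picture.

```bash
python3 - <<'E'
from h import *
import pickle
f=pickle.load(open('l1s.pkl','rb'))
plan((.6228,-.0176),.172)
e=np.array([.634,.0094,.3103]); x=np.array([.983,.177,-.054]); z=np.array([.055,-.004,.998])
for n,P in(('edge tip',e+.085*x),('spine tip',e+.085*x+.028*z),('edge heel',e-.075*x),('spine heel',e-.075*x+.028*z),('handle end',e-.19*x+.014*z)):
    u,v=proj(f,P); print(n,round((u-200)*3.5),round((v-140)*3.5))
E
```

```text
pos [ 0.5082 -0.0131  0.3253] knife x [ 0.983  0.177 -0.052] z [ 0.054 -0.004  0.999] edge [0.6337 0.0094 0.3107]
turn [ 0.002  0.014 -0.053] TCP goal [ 0.4965 -0.0393  0.1799] d tool [ 0.1385  0.0459 -0.0258]
[[0.204, -0.965, -0.167], [0.047, -0.161, 0.986], [-0.978, -0.209, 0.013]] 0.019305767712884624
edge tip 504 267
spine tip 506 243
edge heel 359 148
spine heel 358 123
handle end 262 56
```

```bash
python3 -m inch '[[[0.02,0.01,-0.006,0,0.007,-0.026,0],[0.025,0.01,-0.007,0,0.007,-0.026,0],[0.025,0.01,-0.007,0,0,0,0],[0.025,0.01,-0.005,0,0,0,0],[0.02,0.005,0,0,0,0,0],[0,0,0,0,0,0,0],[0,0,0,0,0,0,0]]]';  python3 - <<'E'
from h import *
plan((.6228,-.0176),.172,.167)
E
```

```text
t: 23.85
tool_pos: [0.4983, -0.0398, 0.2012]
orientation: [-1.434, 0.905, 1.144]
force: [-0.9, 0.6, -1.3]
opening: 0.0194
pos [ 0.4983 -0.0398  0.2012] knife x [0.982 0.187 0.003] z [-0.003  0.001  1.   ] edge [ 0.6243 -0.0161  0.1936]
turn [0.016 0.003 0.003] TCP goal [ 0.4965 -0.0393  0.1749] d tool [0.0249 0.0085 0.0009]
[[0.259, -0.949, -0.178], [0.045, -0.172, 0.984], [-0.965, -0.263, -0.002]] 0.019363316838839306
```

```bash
python3 -m inch '[[[0.012,0.004,0.001,0.016,0,0,0],[0.01,0.003,0,0,0,0,0],[0,0,0,0,0,0,0],[0,0,0,0,0,0,0],[0,0,0,0,0,0,0]]]';  python3 - <<'E'
from h import *
import pickle
plan((.6228,-.0176),.172,.167)
c=snap('scene'); pickle.dump(c,open('f.pkl','wb')); d=snap('side'); pickle.dump(d,open('fs.pkl','wb'))
a=cv2.resize(c['frame'][180:320,240:380],None,fx=4,fy=4,interpolation=cv2.INTER_CUBIC)
u,v=map(int,proj(d,[.57,-.03,.17])); print(u,v)
b=cv2.resize(d['frame'][v-70:v+70,u-30:u+30],None,fx=4,fy=4,interpolation=cv2.INTER_CUBIC)
cv2.imwrite('pics/f.png',np.hstack([a,b])); 
s=telemetry.read_state(); print(s['dq'].round(4),s['t'])
E
```

```text
t: 24.35
tool_pos: [0.4993, -0.0389, 0.1805]
orientation: [-1.425, 0.909, 1.13]
force: [0.8, -0.1, -1.2]
opening: 0.0194
pos [ 0.4993 -0.0389  0.1805] knife x [0.985 0.173 0.008] z [-0.007 -0.002  1.   ] edge [ 0.6257 -0.0169  0.1736]
turn [0.001 0.001 0.008] TCP goal [ 0.4965 -0.0393  0.1749] d tool [ 0.0046  0.0043 -0.    ]
[[0.264, -0.951, -0.163], [0.045, -0.157, 0.987], [-0.963, -0.268, 0.001]] 0.01943751237541439
330 230
[ 0.0002  0.0009  0.0015 -0.0013 -0.0011  0.0007] 24.45
```

View pics/f.png

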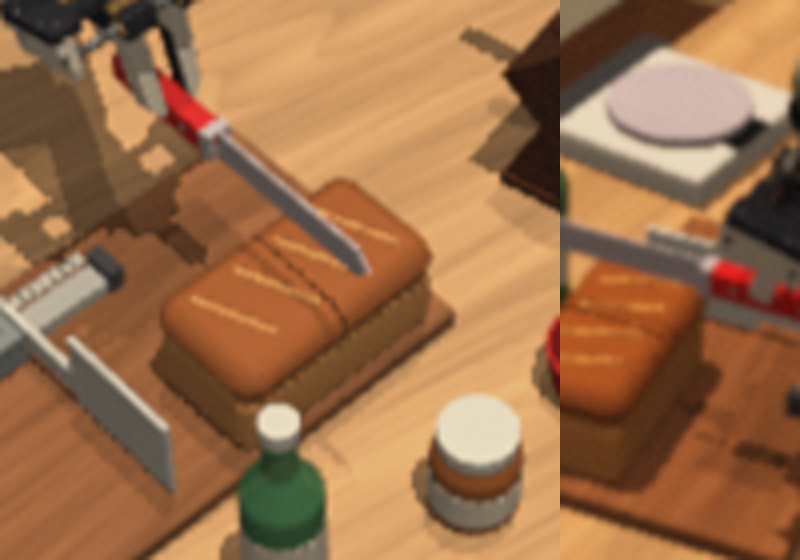

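```bash
python3 - <<'E'
from h import *
import pickle
f=pickle.load(open('f.pkl','rb'));g=pickle.load(open('fs.pkl','rb'))
e=np.array([.6257,-.0169,.1736]); x=np.array([.985,.173,.008]); z=np.array([-.007,-.002,1])
for n,P in(('edge tip',e+.085*x),('spine tip',e+.085*x+.028*z),('edge heel',e-.075*x),('spine heel',e-.075*x+.028*z),('handle end',e-.19*x+.014*z)):
    u,v=proj(f,P); U,V=proj(g,P); print(n,round((u-240)*4),round((v-180)*4),' side crop',round((U-200)*4),round((V-160)*4))
d=cv2.resize(g['frame'][160:260,200:400],None,fx=4,fy=4,interpolation=cv2.INTER_CUBIC); cv2.imwrite('pics/fs.png',d)
E
```

```text
edge tip 373 282  side crop 362 237
spine tip 373 256  side crop 362 209
edge heel 221 156  side crop 540 288
spine heel 219 130  side crop 541 259
handle end 119 60  side crop 676 311
```

View pics/fs.png

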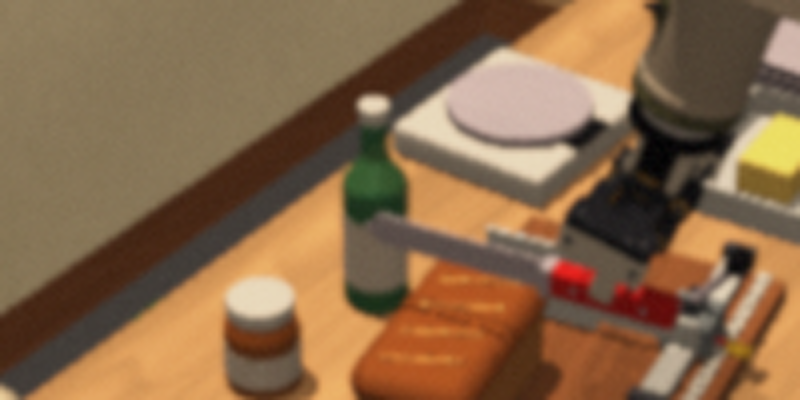

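```bash
python3 - <<'E'
from h import *
import pickle
np.set_printoptions(precision=4,suppress=True)
f=pickle.load(open('f.pkl','rb'));g=pickle.load(open('fs.pkl','rb'))
T=lambda a,b:tri([ray(f,240+a[0]/4,180+a[1]/4),ray(g,200+b[0]/4,160+b[1]/4)])
t=T((367,259),(372,213)); h=T((226,127),(550,258)); print(t,h); d=t[0]-h[0]; L=np.linalg.norm(d); print(L,d/L)
t=T((362,274),(386,243)); h=T((212,157),(545,286)); print('edge',t,h); d=t[0]-h[0]; L=np.linalg.norm(d); print(L,d/L)
E
```

```text
(array([ 0.7044, -0.0061,  0.1976]), [np.float64(0.0020402749988921677), np.float64(0.0020402749988919842)]) (array([ 0.5484, -0.0277,  0.2027]), [np.float64(0.005510407792009284), np.float64(0.005510407792009273)])
0.15753983467968463 [ 0.99    0.1371 -0.0324]
edge (array([ 0.6937, -0.0062,  0.1712]), [np.float64(0.0047457171943523805), np.float64(0.004745717194352293)]) (array([ 0.5496, -0.0351,  0.1728]), [np.float64(0.0006992504868047466), np.float64(0.0006992504868048374)])
0.1469513936214366 [ 0.9804  0.1966 -0.0105]
```

Triangulated from both views, the blade is level within about 1–1.5° (tip a hair low), its edge is at about z 0.172, and it is over the loaf's middle. I'll make one tiny tip-up correction, then hand in.

```bash
python3 -m inch '[[[0.002,0.0005,0,0,0,-0.013,0],[0,0,0,0,0,0,0],[0,0,0,0,0,0,0],[0,0,0,0,0,0,0],[0,0,0,0,0,0,0]]]';  python3 - <<'E'
from h import *
plan((.6228,-.0176),.172,.167)
s=telemetry.read_state(); print(s['dq'].round(4),s['opening'],s['t'])
print(workorder.close_job())
E
```

```text
t: 24.95
tool_pos: [0.4999, -0.0391, 0.1794]
orientation: [-1.43, 0.897, 1.118]
force: [-0.8, -0.5, -1.2]
opening: 0.0196
pos [ 0.4999 -0.0391  0.1794] knife x [0.985 0.172 0.023] z [-0.023 -0.004  1.   ] edge [ 0.6263 -0.0172  0.1745]
turn [0.001 0.001 0.023] TCP goal [ 0.4965 -0.0393  0.1749] d tool [0.0033 0.0045 0.0003]
[[0.279, -0.946, -0.163], [0.046, -0.156, 0.987], [-0.959, -0.283, 0.0]] 0.0196103436846283
[-0.0004 -0.0018  0.0001 -0.0011 -0.0005 -0.0005] 0.0196103436846283 24.95
the job is handed in; nothing more can be done
None
```

The job is handed in at about 25 s on the robot's clock, with the knife still held over the loaf. `close_job` gave no verdict.

- **Stop and lever:** I swung the lever fully open, slid the stop to the marker and swung the lever fully back. A regrip then pulled the stop about 2.6 mm past the mark, so I nudged it back with the lever already locked. The last close look put the pointer within about 0.5 mm of the marker's middle. The lever measured fully locked (lean about −0.6 rad) just before the nudge and looked unchanged after it.
- **Knife:** I drew the red knife about 218 mm out of its slot, levelled it and held it over the loaf's middle at 50 N, handle on the robot's side. The edge is at about z = 0.173 m, roughly 57 mm above the loaf's top. It lies across the loaf to within about 1–3°.
- **Level check disagreed:** the arm's own pose put the blade 0.5° tip-up, while the two cameras put it 0.6–1.9° tip-down. I split the difference with a small tip-up turn and took no picture after that.
- **Everything else:** the loaf, the black knife and the other objects looked undisturbed in the last pictures.

I viewed 14 pictures, four over the budget of 10.

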